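Feed the orange into the juicer's hopper by its lid lever

TASK

On the twin-bay fruit feeder, find the chute where the orange (the larger of the two waiting fruits) waits behind its lid. With your fingertips press that bay's lever down so that its lid lifts wide open and keep it down until the orange has rolled into the hopper, then ease the lever up slowly so that the lid comes down shut without slamming. Use only that lever: do not touch the fruit or the lids, leave the mandarin waiting and the other lid shut, and do not disturb the things around.

Things in the scene. Friction and masses are not known exactly. Their poses are not given: they have to be found in the camera images.
- feeder: fixed steel twin-bay hopper 150 x 300 mm, 200 tall; on each outer side a chute 80 mm wide slopes down into the bay (310 mm out at 160 mm height to 150 out at 130). Origin at centre of underside; x points from the levers to the lid hinges, y to the left bay (seen from the robot), z up. Bay insides: x -70 to 70 mm, y 5 to 145 (left), -5 to -145 (right), floor at 65
- pad_left (a point): top centre of the left (+y) lever's press pad (black rubber, 40 x 40 x 8 mm), at the feeder's front. The arm pivots 110 mm behind it; at rest the pad top is 166 mm above the table, fully pressed about 44 mm lower. 5 to 9 N straight down moves it and lifts only its own bay's lid; the lid's weight brings both back at once when let go. Letting the pad up at 20 to 50 mm/s is gentle
- pad_right (a point): top centre of the right (-y) lever's press pad (black rubber, 40 x 40 x 8 mm), at the feeder's front. The arm pivots 110 mm behind it; at rest the pad top is 166 mm above the table, fully pressed about 44 mm lower. 5 to 9 N straight down moves it and lifts only its own bay's lid; the lid's weight brings both back at once when let go. Letting the pad up at 20 to 50 mm/s is gentle
- lid_left (a joint): opening of the left (+y) bay's lid, rad: 0 shut, 1.08 fully open; 2.7 times its lever's angle. Flat white-enamelled steel plate hinged on the far rim, 200 mm up; a tongue hanging from its outer side blocks the end of the chute. With the lid over about 0.9 rad open the fruit passes and rolls in within about 1 s
- lid_right (a joint): opening of the right (-y) bay's lid, rad: 0 shut, 1.08 fully open; 2.7 times its lever's angle. Flat white-enamelled steel plate hinged on the far rim, 200 mm up; a tongue hanging from its outer side blocks the end of the chute. With the lid over about 0.9 rad open the fruit passes and rolls in within about 1 s
- orange_center (a point): centre of the orange, a ball 72 mm across, waiting on the left or right chute against the lid's tongue; in the hopper its centre is about 101 mm above the table
- mandarin_center (a point): centre of the mandarin, a ball of the same colour but only 48 mm across, waiting on the other chute
- beaker: small open steel beaker, 52 mm across, 75 mm tall, loose between the two levers; origin at the centre of its underside
- squeeze_bottle: white squeeze bottle, 56 mm across, 150 mm tall, loose to the right of the right lever; origin at the centre of its underside
- spice_jar: glass jar with steel cap, 60 mm across, 90 mm tall, loose to the left of the left lever; origin at the centre of its underside
- insert_pan: open steel pan 160 x 110 x 65 mm, loose, on the right; origin at the centre of its underside
- food_can: steel can with paper label, 74 mm across, 110 mm tall, loose, on the left; origin at the centre of its underside
- spoon: spoon 200 mm long, with a wooden handle, lying loose on the table in front of and partly under the left lever
- bowl: white bowl, 90 mm across, 45 mm tall, loose, in front of the right lever (towards the robot); origin at the centre of its underside
Not all that is in view belongs to the job. Leave any green or yellow look-alike of the part that bears orange_center alone.

How it is judged:
By the outcome, as a careful person would: the job done as asked, in the order asked, and still so for the second after the job is handed in, with the robot touching nothing.
It also fails if it takes over 40 s, if anything falls off the work surface, if the arm or the gripper's body presses on something with over 40 N, if the wrist force passes 120 N, or if a joint passes its speed limit or range.

ROBOT

A 6-joint arm with a two-finger parallel gripper is mounted at the origin on the work surface. World frame = base frame: x ahead of the robot, y to its left, z up, the work surface at z = 0. Lengths are in m, angles in rad, forces in N, time in s.
With the tool pointing down it reaches from about 0.4 to 0.925 m from the base axis. Payload 3.4 kg.
Tool frame: the origin (TCP) lies on the centre line of the jaws, within the pads' length; the fingertips stand 19 mm ahead of it and the grasp point (between the pads) is the TCP (bot.nose_length is the distance from the TCP to the fingertips, in m); x points along the fingers, z is the direction in which the jaws open and shut, and the axes are right-handed (so a half turn about x gives the same grasp; the last joint's range is limited). The gripper opens to 85 mm and grips with 20 to 120 N. Pads are 22 mm wide; open, the fingers measure 114 mm over their backs; the gripper's body (76 mm by 85 mm) begins 54 mm behind the grasp point. The pads swing forward as they close: fully open they stand 13 mm farther back than shut.
Start: joints at [-1.298, 0.307, 1.506, -0, 1.328, -0.073], TCP at [0.195, -0.541, 0.25] pointing down, gripper open.
Joint ranges: [-3.12, 3.12], [-1.05, 2.28], [0.14, 2.33], [-1.42, 4.57], [0.1, 2.73], [-2.68, 2.68]. Speed limits (rad/s): [2.57, 2.57, 3.14, 3.14, 3.14, 3.14].

INTERFACE

Orientations are given as [roll, pitch, yaw] about the fixed x, y, z axes, in that order (R = Rz(yaw) Ry(pitch) Rx(roll)).
In Python, from rig import bot, imaging, order gives the robot as it stands.
- The arm moves only by the tool step_arm, never from a script. Its argument "motion" is a list of rows, each an object with "dr": the turn, a rotation vector about the tool's x, y, z in rad, a list of three; "offset": the shift along the tool's x, y, z in m, a list of three; "gripper": the finger opening in m, from 0 to 0.0854. In form: [{"dr": [ax, ay, az], "offset": [x, y, z], "gripper": gripper}, ...]. A call has 1 to 20 rows; each row is the pose to reach, as a shift and turn from the pose commanded when the call began, along the tool's axes at that moment; what a row does not reach only later rows make up. A row lasts 1/10 s, in which the tool goes at most 50 mm and 8.59 degrees, less where a joint would pass 70% of its speed; a pose out of reach is approached as far as the arm can. A call with a gripper value outside its range is refused whole. The fingers move at their own pace and stop on an object; "newtons" is the grip in N (left out, the last holds). Time passes only in rows, so rows that repeat a pose let the fingers close. It gives the time, the measured TCP pose, the force and the opening at its end, in the units of the state.
- bot.get_obs(): the state, without advancing time (a new reading comes with each control period).
- imaging.grab_frame(name): name is "side" or "top" or "wrist"; returns a dict with "color" (480x640x3 uint8, red, green, blue), "K" (3x3 intrinsics, pixels), "origin" and "attitude" of the camera in the world; the wrist camera has in their place "mount" (4x4, takes a point from camera to tool coordinates, whose origin is the TCP and whose axes are the tool frame's). Camera axes: x right, y up, looking along -z (the intrinsics and any distortion apply to the point x, -y, -z); pixel columns grow to the right and rows downward; lengths in m; the calibration is good to about 2 mm. The wrist camera is an equidistant fisheye: a pixel r from the principal point sees the ray r / f radians off the axis. A picture is of the moment at which its call begins: read the wrist's pose just before it. There is no depth.
- order.close_job(): hands the job in, once; it reports no verdict.
The state is a dict: "time_s": time; "joint_positions": joint angles; "qd": joint speeds; "tau": joint torques, N m; "ee_pos": TCP position; "tcp_rot": TCP orientation; "contact_force": force on the tool from outside, world axes, zero at the start; "torque": the same for the moment, N m; "gripper_width": finger opening in m.
Only numpy, scipy, OpenCV 4.12 (cv2) and the standard library are available. Lean on these libraries where they do the work, as an engineer would, in place of code of your own. Each camera call takes 0.05 s, during which the arm holds its last target.

## Working session

There is one attempt and no reset: what is moved stays moved. The work goes in short steps, Python scripts to look and compute and a tool call to move; the robot and the scene stay as the last step left them, time stands still between calls to the robot, and variables do not carry over. Pictures are saved under pics/ and viewed, and the job is handed in when it is done.

Besides the shell and the picture viewer there is one more tool, called by a JSON object that holds its "op" and its "data", one argument or row to a line. step_arm: Moves the arm, as the interface text tells. Its arguments: {"type":"object","properties":{"motion":{"type":"array"},"newtons":{"type":"number"}},"required":["motion"]}

```bash
mkdir -p pics; ls
python3 - <<'E'
from rig import bot, imaging, order
import cv2,json
print(bot.get_obs())
for n in ("side","top","wrist"):
    f=imaging.grab_frame(n)
    cv2.imwrite(f"pics/{n}0.png",f["color"][:,:,::-1])
    print(n,{k:v for k,v in f.items() if k!="color"})
E
```

```text
pics
{'time_s': 0.0, 'joint_positions': array([-1.29757252e+00,  3.07513907e-01,  1.50767635e+00, -1.41305299e-05,
        1.32838122e+00, -7.34912468e-02]), 'qd': array([-0.00098913, -0.00115348, -0.00029956,  0.00143089, -0.00056674,
       -0.00055828]), 'tau': array([-1.27995077e-03, -4.57557428e+01, -2.51919401e+01, -2.55450968e-04,
        1.30679502e-02, -1.57262257e-06]), 'ee_pos': array([ 0.19518985, -0.54015677,  0.24941372]), 'tcp_rot': array([3.07502997, 1.56881745, 1.8509521 ]), 'contact_force': array([0.73978254, 1.04565799, 0.75154757]), 'torque': array([0.00905842, 0.01506938, 0.03826735]), 'gripper_width': 0.08521356397081489}
side {'K': array([[496.169549  ,   0.        , 313.01051188],
       [  0.        , 496.169549  , 247.96259443],
       [  0.        ,   0.        ,   1.        ]]), 'origin': array([ 0.56723671, -0.88221757,  0.78375243]), 'attitude': array([ 0.95794844, -0.01311514, -0.04790057])}
top {'K': array([[439.87086385,   0.        , 319.2272187 ],
       [  0.        , 439.87086385, 232.57594621],
       [  0.        ,   0.        ,   1.        ]]), 'origin': array([0.53276007, 0.02880271, 1.14314376]), 'attitude': array([ 0.07024565, -0.00853093, -1.5867209 ])}
wrist {'K': array([[371.64829954,   0.        , 318.40968304],
       [  0.        , 371.64829954, 241.7243502 ],
       [  0.        ,   0.        ,   1.        ]]), 'mount': array([[ 5.52009129e-04,  3.01686348e-01, -9.53407071e-01,
        -1.23358772e-01],
       [ 6.25697775e-04,  9.53406925e-01,  3.01686664e-01,
         7.57592615e-02],
       [ 9.99999652e-01, -7.63078475e-04,  3.37524850e-04,
         7.84094372e-04],
       [ 0.00000000e+00,  0.00000000e+00,  0.00000000e+00,
         1.00000000e+00]])}
```

View pics/top0.png

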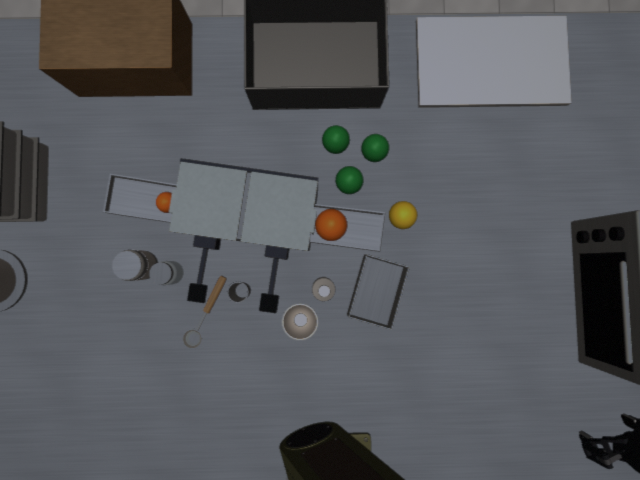

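View pics/side0.png

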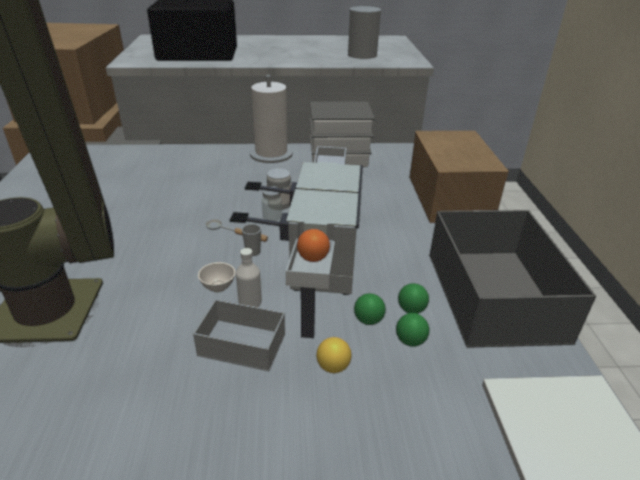

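View pics/wrist0.png

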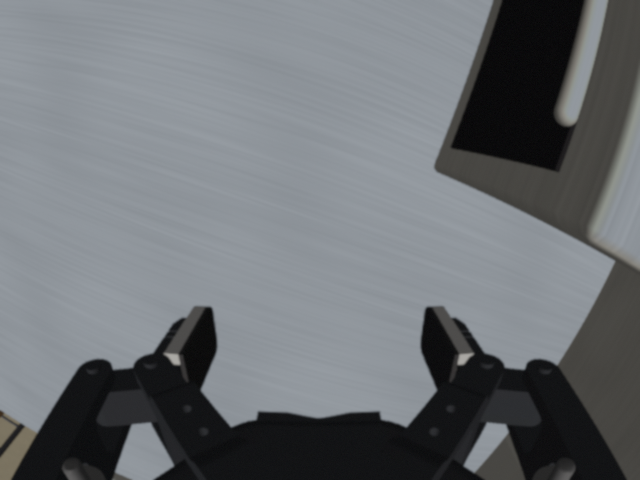

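The top view shows the big ball on the right chute at about (331,224). The small one is on the left at (166,202), partly hidden by the lid. The right lever's pad is at about (269,302), with the beaker at (240,290), the bowl at (300,321) and the bottle at (324,289) close to it.

```bash
cat > h.py <<'E'
import numpy as np, cv2
from scipy.spatial.transform import Rotation as Ro
from rig import bot, imaging, order
def ray(f,u,v):
    K=f["K"]; R=Ro.from_euler('xyz',f["attitude"]).as_matrix()
    d=np.array([(u-K[0,2])/K[0,0],-(v-K[1,2])/K[1,1],-1.]); d/=np.linalg.norm(d)
    return np.array(f["origin"]),R@d
def onz(f,u,v,z):
    o,d=ray(f,u,v); return o+d*(z-o[2])/d[2]
def proj(f,p):
    K=f["K"]; R=Ro.from_euler('xyz',f["attitude"]).as_matrix()
    c=R.T@(np.array(p)-f["origin"]); return K[0,0]*c[0]/-c[2]+K[0,2], K[1,2]-K[1,1]*c[1]/-c[2]
def tri(a,b):
    A=np.zeros((3,3));y=np.zeros(3)
    for o,d in (a,b):
        P=np.eye(3)-np.outer(d,d);A+=P;y+=P@o
    p=np.linalg.solve(A,y); return p,[np.linalg.norm((np.eye(3)-np.outer(d,d))@(p-o)) for o,d in(a,b)]
E
python3 - <<'E'
from h import *
t=imaging.grab_frame("top"); s=imaging.grab_frame("side")
for n,f in(("top",t),("side",s)):
    im=f["color"]; hsv=cv2.cvtColor(im,cv2.COLOR_RGB2HSV)
    m=cv2.inRange(hsv,(3,190,100),(16,255,255))
    for c in cv2.findContours(m,0,2)[0]:
        if cv2.contourArea(c)>60: print(n,'ball',cv2.minEnclosingCircle(c),cv2.contourArea(c))
    m=cv2.inRange(im,(0,0,0),(32,32,32))
    for c in cv2.findContours(m,0,2)[0]:
        a=cv2.contourArea(c)
        if 80<a<900: print(n,'dark',cv2.minAreaRect(c),a)
    # crops
cv2.imwrite("pics/topc.png",cv2.resize(t["color"][150:350,90:400,::-1],None,fx=2.5,fy=2.5,interpolation=2))
cv2.imwrite("pics/sidec.png",cv2.resize(s["color"][130:340,190:400,::-1],None,fx=2.8,fy=2.8,interpolation=2))
E
```

```text
top ball ((330.5242614746094, 223.79649353027344), 14.52578067779541) 618.0
top ball ((165.0853729248047, 201.3292694091797), 9.20341682434082) 167.5
top dark ((268.5199890136719, 302.3599853515625), (16.68772315979004, 17.5362491607666), 8.130102157592773) 253.5
top dark ((196.9600067138672, 292.27996826171875), (16.687721252441406, 17.5362491607666), 8.130101203918457) 257.5
top dark ((582.5, 236.5), (13.0, 13.0), 90.0) 146.5
top dark ((598.5, 235.0), (12.0, 15.0), 90.0) 162.5
top dark ((616.0, 233.0), (14.0, 16.0), 90.0) 199.0
side dark ((32.75307083129883, 282.43450927734375), (11.420503616333008, 65.14598846435547), 72.12130737304688) 109.5
```

View pics/topc.png

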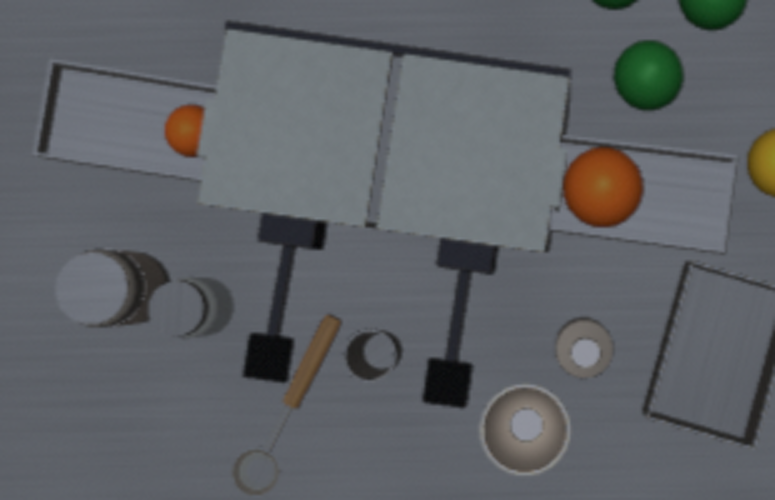

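View pics/sidec.png

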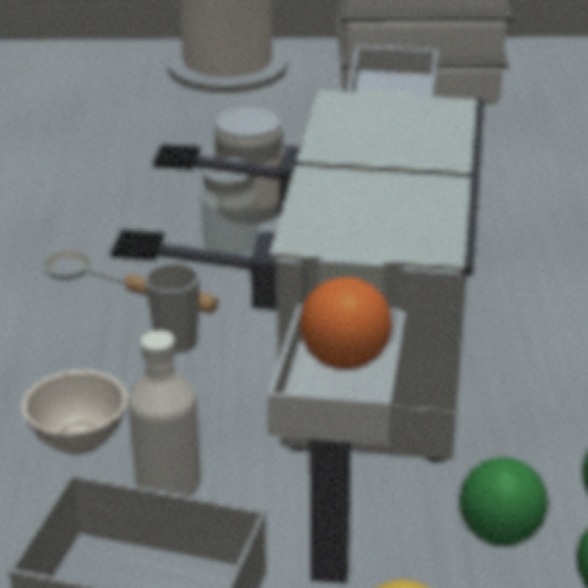

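Run:
```python
from h import *
t=imaging.grab_frame("top"); s=imaging.grab_frame("side")
pr=onz(t,268.5,302.4,.166); pl=onz(t,197,292.3,.166); print('padR',pr,'padL',pl, np.linalg.norm(pr-pl))
print('tri R',tri(ray(t,268.5,302.4),ray(s,239,217.5)),'proj side',proj(s,pr),proj(s,pl))
print('tri orange',tri(ray(t,330.5,223.8),ray(s,313.5,245.5)))
o=onz(t,330.5,223.8,.175);m=onz(t,165,201.3,.165)
print('orange',o,'diam',2*14.5/439.87*np.linalg.norm(o-t["origin"]),'mand diam',2*9.2/439.87*np.linalg.norm(m-t["origin"]))
d=pl-pr;yaw=np.arctan2(-d[0],d[1]);print('yaw',yaw)
ar=onz(t,274,251,.166);print('arm dir',np.arctan2(*(ar-pr)[[1,0]]))
for n,u,v,z in(('bottle',90+586/2.5,150+352/2.5,.15),('bowl',300,321,.045),('beaker',240,291,.075)): print(n,onz(t,u,v,z))
b=bot.get_obs();R=Ro.from_euler('xyz',b["tcp_rot"]).as_matrix();print(R.round(4), R.T@(pr+[0,0,.1]-b["ee_pos"]))
```

```text
padR [0.44909325 0.13342935 0.166     ] padL [0.47375038 0.29044096 0.166     ] 0.15893590183591436
tri R (array([0.44805741, 0.13397911, 0.16054097]), [np.float64(0.0005677345800914753), np.float64(0.0005677345800912573)]) proj side (np.float64(239.49579451853458), np.float64(215.65934733880027)) (np.float64(253.25094815563355), np.float64(184.46297046101347))
tri orange (array([ 0.61914363, -0.0058296 ,  0.17312349]), [np.float64(0.0008233803079147145), np.float64(0.0008233803079146914)])
orange [ 0.61980162 -0.00576175  0.175     ] diam 0.06412627916547713 mand diam 0.04365240852198821
yaw -0.15576797850699634
arm dir -0.11534733667174865
bottle [0.47142837 0.0097023  0.15      ]
bowl [0.3919474  0.06911624 0.045     ]
beaker [0.46966194 0.21151923 0.075     ]
[[-1.000e-04  9.405e-01  3.399e-01]
 [ 5.000e-04  3.399e-01 -9.405e-01]
 [-1.000e+00  0.000e+00 -5.000e-04]] [-0.01562987  0.46771959 -0.54771369]
```

Right pad at (0.449, 0.1335), and the feeder is turned about -0.156 rad. The orange is clearly the larger ball and is on the right. I'll move over the pad with the fingers shut, at z of about 0.25.

{"op": "step_arm", "data": {
  "motion": [
    {"dr":[-0.03,0,0],"offset":[0,0.018,-0.012],"gripper":0},
    {"dr":[-0.08,0,0],"offset":[0,0.05,-0.033],"gripper":0},
    {"dr":[-0.14,0,0],"offset":[0,0.088,-0.058],"gripper":0},
    {"dr":[-0.2,0,0],"offset":[0,0.126,-0.083],"gripper":0},
    {"dr":[-0.26,0,0],"offset":[0,0.164,-0.108],"gripper":0},
    {"dr":[-0.32,0,0],"offset":[0,0.202,-0.133],"gripper":0},
    {"dr":[-0.38,0,0],"offset":[0,0.24,-0.158],"gripper":0},
    {"dr":[-0.44,0,0],"offset":[0,0.278,-0.183],"gripper":0},
    {"dr":[-0.5,0,0],"offset":[0,0.316,-0.208],"gripper":0},
    {"dr":[-0.56,0,0],"offset":[0,0.345,-0.24],"gripper":0},
    {"dr":[-0.62,0,0],"offset":[0,0.365,-0.277],"gripper":0},
    {"dr":[-0.68,0,0],"offset":[0,0.38,-0.316],"gripper":0},
    {"dr":[-0.74,0,0],"offset":[0,0.395,-0.355],"gripper":0},
    {"dr":[-0.8,0,0],"offset":[0,0.41,-0.394],"gripper":0},
    {"dr":[-0.86,0,0],"offset":[0,0.425,-0.433],"gripper":0},
    {"dr":[-0.92,0,0],"offset":[0,0.44,-0.472],"gripper":0},
    {"dr":[-0.98,0,0],"offset":[0,0.453,-0.508],"gripper":0},
    {"dr":[-1.04,0,0],"offset":[0,0.463,-0.535],"gripper":0},
    {"dr":[-1.07,0,0],"offset":[0,0.468,-0.547],"gripper":0},
    {"dr":[-1.07,0,0],"offset":[0,0.468,-0.547],"gripper":0}
  ]
}}

```text
time_s: 2.35
ee_pos: [0.4498, 0.1339, 0.2503]
tcp_rot: [0.064, 1.57, -0.088]
contact_force: [-0.4, 0.4, -0.6]
gripper_width: 0.0004
```

Run:
```python
from h import *
b=bot.get_obs();R=Ro.from_euler('xyz',b["tcp_rot"]).as_matrix();print(R.round(4),b["ee_pos"],bot.nose_length,b["joint_positions"])
w=imaging.grab_frame("wrist");cv2.imwrite("pics/w1.png",w["color"][:,:,::-1])
def wproj(p):
    pt=R.T@(np.array(p)-b["ee_pos"]);M=np.linalg.inv(w["mount"]);c=M[:3,:3]@pt+M[:3,3]
    q=np.array([c[0],-c[1],-c[2]]);th=np.arctan2(np.hypot(q[0],q[1]),q[2]);r=th*w["K"][0,0];n=np.hypot(q[0],q[1])
    return w["K"][0,2]+r*q[0]/n, w["K"][1,2]+r*q[1]/n
print('pad expected',wproj([.449,.1334,.166]),'tip',wproj(b["ee_pos"]+R[:,0]*bot.nose_length))
s=imaging.grab_frame("side");cv2.imwrite("pics/s1.png",s["color"][:,:,::-1])
```

```text
[[ 3.000e-04  1.508e-01  9.886e-01]
 [-0.000e+00  9.886e-01 -1.508e-01]
 [-1.000e+00  0.000e+00  3.000e-04]] [0.44975026 0.13386847 0.25034536] 0.019 [ 1.99320246e-01  1.58295054e-01  1.71423936e+00 -1.00755431e-04
  1.26873235e+00  3.50718213e-01]
pad expected (np.float64(318.7043603932466), np.float64(258.98709422181406)) tip (np.float64(320.39113197135794), np.float64(309.86757856525037))
```

View pics/w1.png

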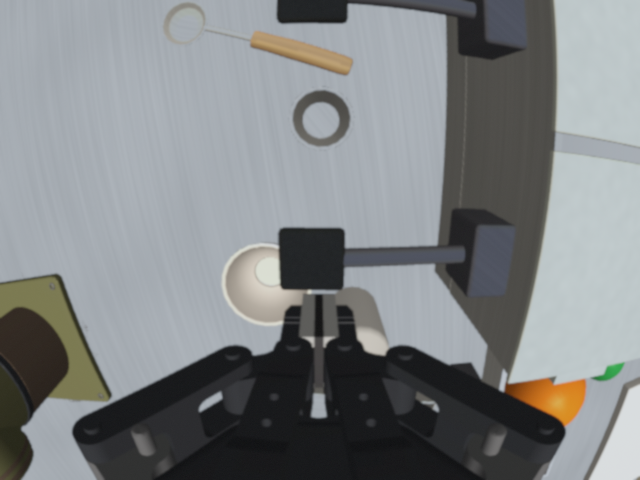

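View pics/s1.png

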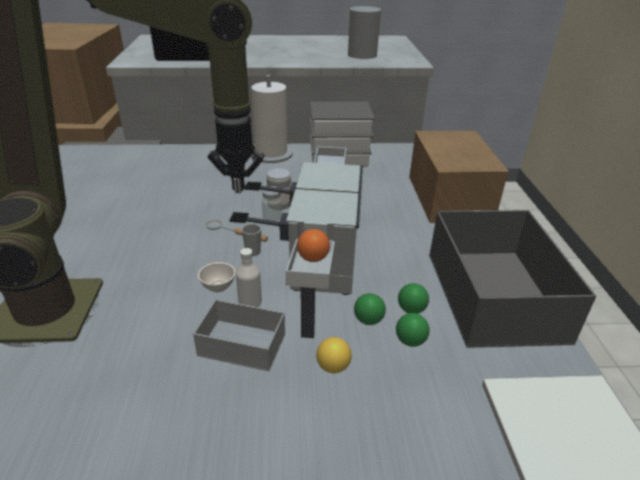

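The wrist view shows the right pad centred at (312,258), about 4 mm toward the robot from the computed spot, so I'll shift 3 mm. Then I'll go down to contact and press.

{"op": "step_arm", "data": {
  "motion": [
    {"dr":[0,0,0],"offset":[0.015,0,-0.003],"gripper":0},
    {"dr":[0,0,0],"offset":[0.035,0,-0.003],"gripper":0},
    {"dr":[0,0,0],"offset":[0.05,0,-0.003],"gripper":0},
    {"dr":[0,0,0],"offset":[0.058,0,-0.003],"gripper":0},
    {"dr":[0,0,0],"offset":[0.063,0,-0.003],"gripper":0},
    {"dr":[0,0,0],"offset":[0.067,0,-0.003],"gripper":0},
    {"dr":[0,0,0],"offset":[0.07,0,-0.003],"gripper":0},
    {"dr":[0,0,0],"offset":[0.073,0,-0.003],"gripper":0},
    {"dr":[0,0,0],"offset":[0.073,0,-0.003],"gripper":0}
  ]
}}

```text
time_s: 3.35
ee_pos: [0.4462, 0.1325, 0.1778]
tcp_rot: [-2.047, 1.57, -2.201]
contact_force: [-3.0, -1.3, 4.2]
gripper_width: -0.0002
```

{"op": "step_arm", "data": {
  "motion": [
    {"dr":[0,0,0],"offset":[0.003,0,0],"gripper":0},
    {"dr":[0,0,0],"offset":[0.007,0,0],"gripper":0},
    {"dr":[0,0,0],"offset":[0.011,0,0],"gripper":0},
    {"dr":[0,0,0],"offset":[0.015,0,0],"gripper":0},
    {"dr":[0,0,0],"offset":[0.019,0,0],"gripper":0},
    {"dr":[0,0,0],"offset":[0.023,0,0],"gripper":0},
    {"dr":[0,0,0],"offset":[0.026,0,0],"gripper":0},
    {"dr":[0,0,0],"offset":[0.029,0,0],"gripper":0},
    {"dr":[0,0,0],"offset":[0.032,0,0],"gripper":0},
    {"dr":[0,0,0],"offset":[0.034,0,0],"gripper":0}
  ]
}}

```text
time_s: 4.35
ee_pos: [0.4477, 0.1336, 0.1434]
tcp_rot: [0.584, 1.569, 0.43]
contact_force: [-0.2, -0.0, 3.3]
gripper_width: -0.0001
```

Run:
```python
from h import *
b=bot.get_obs();print(b["time_s"],b["ee_pos"],b["contact_force"])
w=imaging.grab_frame("wrist");s=imaging.grab_frame("side");t=imaging.grab_frame("top")
cv2.imwrite("pics/w2.png",w["color"][:,:,::-1])
a=cv2.resize(s["color"][130:340,190:400,::-1],(400,400));c=cv2.resize(t["color"][140:340,190:390,::-1],(400,400))
cv2.imwrite("pics/st2.png",np.hstack([a,c]))
```

```text
4.35 [0.44768443 0.1335572  0.14342853] [-0.21583977 -0.03123059  3.33772036]
```

View pics/st2.png

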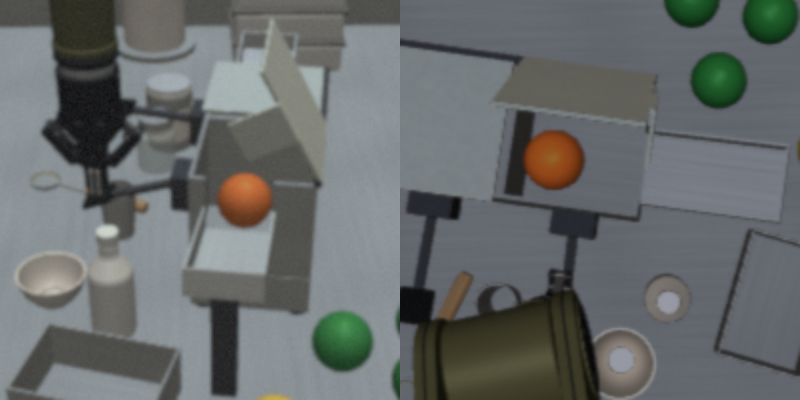

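View pics/w2.png

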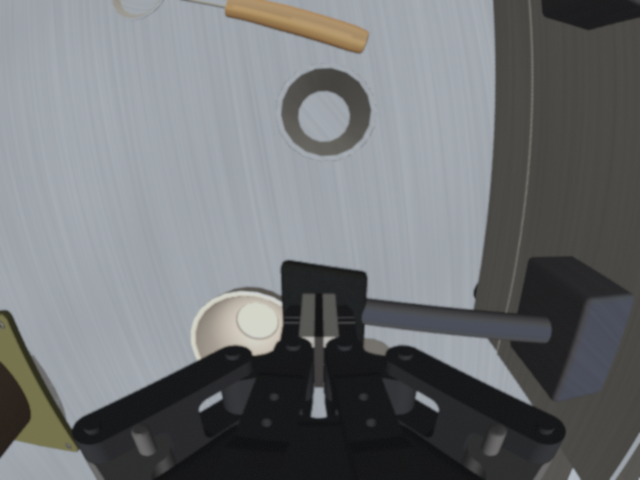

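The lid is wide open and the orange is rolling into the bay. I'll press 2 mm more and hold.

{"op": "step_arm", "data": {
  "motion": [
    {"dr":[0,0,0],"offset":[0.001,0,0],"gripper":0},
    {"dr":[0,0,0],"offset":[0.002,0,0],"gripper":0},
    {"dr":[0,0,0],"offset":[0.002,0,0],"gripper":0},
    {"dr":[0,0,0],"offset":[0.002,0,0],"gripper":0},
    {"dr":[0,0,0],"offset":[0.002,0,0],"gripper":0},
    {"dr":[0,0,0],"offset":[0.002,0,0],"gripper":0},
    {"dr":[0,0,0],"offset":[0.002,0,0],"gripper":0},
    {"dr":[0,0,0],"offset":[0.002,0,0],"gripper":0},
    {"dr":[0,0,0],"offset":[0.002,0,0],"gripper":0},
    {"dr":[0,0,0],"offset":[0.002,0,0],"gripper":0},
    {"dr":[0,0,0],"offset":[0.002,0,0],"gripper":0},
    {"dr":[0,0,0],"offset":[0.002,0,0],"gripper":0},
    {"dr":[0,0,0],"offset":[0.002,0,0],"gripper":0},
    {"dr":[0,0,0],"offset":[0.002,0,0],"gripper":0},
    {"dr":[0,0,0],"offset":[0.002,0,0],"gripper":0}
  ]
}}

```text
time_s: 6.0
ee_pos: [0.4476, 0.1336, 0.1429]
tcp_rot: [0.472, 1.568, 0.318]
contact_force: [-2.8, -0.6, 14.7]
gripper_width: -0.0
```

Run:
```python
from h import *
b=bot.get_obs();print(b["time_s"],b["ee_pos"],b["contact_force"])
s=imaging.grab_frame("side");t=imaging.grab_frame("top")
a=cv2.resize(s["color"][130:340,190:400,::-1],(400,400));c=cv2.resize(t["color"][140:340,190:390,::-1],(400,400))
cv2.imwrite("pics/st3.png",np.hstack([a,c]))
hsv=cv2.cvtColor(t["color"],cv2.COLOR_RGB2HSV)
for c in cv2.findContours(cv2.inRange(hsv,(3,190,100),(16,255,255)),0,2)[0]:
    if cv2.contourArea(c)>60: (u,v),r=cv2.minEnclosingCircle(c);print(u,v,r,onz(t,u,v,.101))
```

```text
6.0 [0.44761108 0.13361475 0.14289944] [-2.81348353 -0.59055401 14.68491998]
265.84552001953125 219.06097412109375 13.762430191040039 [0.64009527 0.14515431 0.101     ]
165.0853729248047 201.3292694091797 9.20341682434082 [0.6860989  0.38437254 0.101     ]
```

View pics/st3.png

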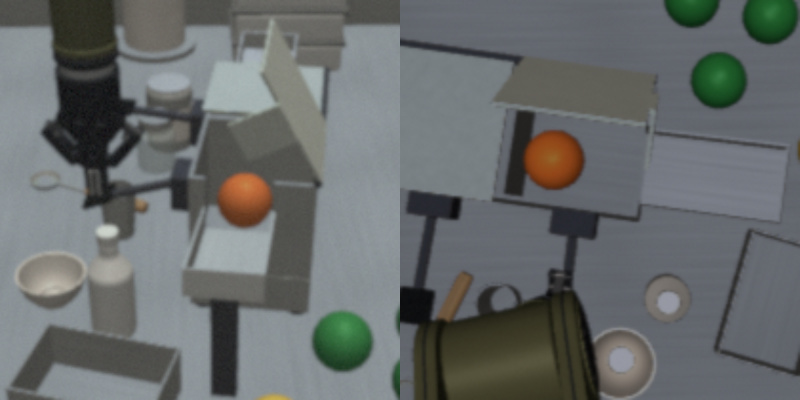

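```bash
python3 - <<'E'
from h import *
s=imaging.grab_frame("side");t=imaging.grab_frame("top")
hsv=cv2.cvtColor(s["color"],cv2.COLOR_RGB2HSV)
for c in cv2.findContours(cv2.inRange(hsv,(3,190,90),(16,255,255)),0,2)[0]:
    if cv2.contourArea(c)>60: (u,v),r=cv2.minEnclosingCircle(c);print(u,v,r,tri(ray(t,265.85,219.06),ray(s,u,v)))
E
python3 - <<'E'
from h import *
s=imaging.grab_frame("side");t=imaging.grab_frame("top")
print(tri(ray(t,265.85,219.06),ray(s,318.6,235)))
hsv=cv2.cvtColor(s["color"],cv2.COLOR_RGB2HSV); print(hsv[235,318])
for c in cv2.findContours(cv2.inRange(hsv,(3,150,80),(18,255,255)),0,2)[0]:
    if cv2.contourArea(c)>60: (u,v),r=cv2.minEnclosingCircle(c);print(u,v,r,tri(ray(t,265.85,219.06),ray(s,u,v)))
E
```

```text
(array([0.63984183, 0.14531973, 0.09938654]), [np.float64(0.00041956553873621634), np.float64(0.0004195655387360805)])
[ 11 175 166]
318.0691833496094 234.2430877685547 13.465631484985352 (array([0.63901405, 0.14502985, 0.10192396]), [np.float64(0.0009830216409564062), np.float64(0.00098302164095622)])
```

The orange's centre triangulates to z = 0.10 m, so it is on the hopper floor and at rest. Next I ease the lever up at about 25 mm/s.

{"op": "step_arm", "data": {
  "motion": [
    {"dr":[0,0,0],"offset":[-0.002,0,0],"gripper":0},
    {"dr":[0,0,0],"offset":[-0.0045,0,0],"gripper":0},
    {"dr":[0,0,0],"offset":[-0.007,0,0],"gripper":0},
    {"dr":[0,0,0],"offset":[-0.0095,0,0],"gripper":0},
    {"dr":[0,0,0],"offset":[-0.012,0,0],"gripper":0},
    {"dr":[0,0,0],"offset":[-0.0145,0,0],"gripper":0},
    {"dr":[0,0,0],"offset":[-0.017,0,0],"gripper":0},
    {"dr":[0,0,0],"offset":[-0.0195,0,0],"gripper":0},
    {"dr":[0,0,0],"offset":[-0.022,0,0],"gripper":0},
    {"dr":[0,0,0],"offset":[-0.0245,0,0],"gripper":0},
    {"dr":[0,0,0],"offset":[-0.027,0,0],"gripper":0},
    {"dr":[0,0,0],"offset":[-0.0295,0,0],"gripper":0},
    {"dr":[0,0,0],"offset":[-0.032,0,0],"gripper":0},
    {"dr":[0,0,0],"offset":[-0.0345,0,0],"gripper":0},
    {"dr":[0,0,0],"offset":[-0.037,0,0],"gripper":0},
    {"dr":[0,0,0],"offset":[-0.0392,0,0],"gripper":0},
    {"dr":[0,0,0],"offset":[-0.0414,0,0],"gripper":0},
    {"dr":[0,0,0],"offset":[-0.0434,0,0],"gripper":0},
    {"dr":[0,0,0],"offset":[-0.0454,0,0],"gripper":0},
    {"dr":[0,0,0],"offset":[-0.0474,0,0],"gripper":0}
  ]
}}

```text
time_s: 8.3
ee_pos: [0.4478, 0.1329, 0.1889]
tcp_rot: [-0.073, 1.569, -0.227]
contact_force: [-0.3, 0.6, 0.5]
gripper_width: 0.0003
```

{"op": "step_arm", "data": {
  "motion": [
    {"dr":[0,0,0],"offset":[-0.003,0,0],"gripper":0},
    {"dr":[0,0,0],"offset":[-0.008,0,0],"gripper":0},
    {"dr":[0,0,0],"offset":[-0.02,0,0],"gripper":0},
    {"dr":[0,0,0],"offset":[-0.04,0,0],"gripper":0},
    {"dr":[0,0,0],"offset":[-0.06,0,0],"gripper":0},
    {"dr":[0,0,0],"offset":[-0.075,0,0],"gripper":0},
    {"dr":[0,0,0],"offset":[-0.08,0,0],"gripper":0},
    {"dr":[0,0,0],"offset":[-0.08,0,0],"gripper":0}
  ]
}}

```text
time_s: 9.1
ee_pos: [0.4472, 0.1332, 0.2694]
tcp_rot: [0.305, 1.569, 0.151]
contact_force: [0.7, 0.6, -1.0]
gripper_width: 0.0003
```

Run:
```python
from h import *
b=bot.get_obs();print(b["time_s"],b["ee_pos"],b["contact_force"])
s=imaging.grab_frame("side");t=imaging.grab_frame("top")
a=cv2.resize(s["color"][130:340,190:400,::-1],(400,400));c=cv2.resize(t["color"][150:350,90:400,::-1],(400,258))
c=np.vstack([c,np.zeros((142,400,3),np.uint8)]);cv2.imwrite("pics/st4.png",np.hstack([a,c]))
cv2.imwrite("pics/w4.png",imaging.grab_frame("wrist")["color"][:,:,::-1])
```

```text
9.1 [0.44719051 0.13323893 0.26943725] [ 0.66743535  0.58269041 -1.03514772]
```

View pics/st4.png

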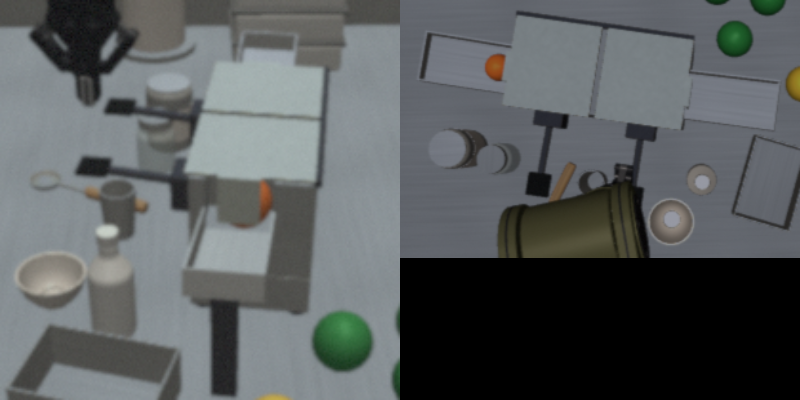

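View pics/w4.png

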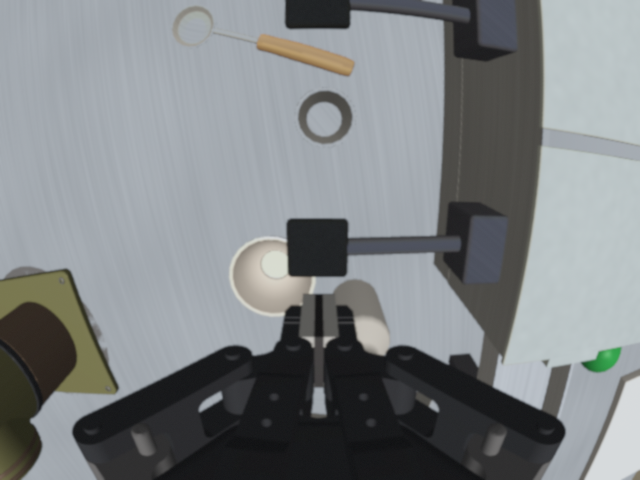

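Both lids are shut and flush, the orange is behind the right tongue, and the mandarin is still waiting at (166,202). The levers are up, nothing around them has moved, and the gripper is clear. I'm handing the job in.

```bash
python3 -c "
from rig import order
print(order.close_job())"
```

```text
the job is handed in; nothing more can be done
None
```

The orange is in the right bay's hopper, the right lid is shut again, and the job was handed in at about 9.3 s of the 40 s.

- **Press:** the orange was the larger ball, on the right chute. With closed fingertips I pressed the right lever down about 42 to 43 mm, which opened the lid wide. The force on the tool read 14.7 N at the end of the hold, above the 5 to 9 N given because I pressed a further 2 mm at the bottom.
- **Roll-in:** I held the lever until the orange lay still, with its centre measured at about 0.10 m above the table, matching the 101 mm given for the hopper floor.
- **Release:** I let the lever up at 20 to 25 mm/s until the tool force was near zero, then raised the gripper clear.

**Last checks:** the final pictures show both lids shut, the mandarin still waiting, both levers up and the surrounding things apparently unmoved. I had no direct measure of how softly the lid met its stop; I judged that from the release speed alone.

**Disagreements:** the wrist camera put the pad about 4 mm nearer the robot than the top camera did, so I shifted 3 mm toward the wrist reading. My first colour mask for the orange in the side view found nothing. A looser one agreed with the position I had read by hand.

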